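# Turn over the status flag of a passed batch

### The job

The two amber bottles have passed their check: at the front of their tray, turn the hinged status flag right over its pivot, so that it lies fully down on its rear rest and shows the tick. Lift its tab from underneath with a fingertip, push it over and press it down, without gripping or flicking it, and without shoving or lifting the tray. Leave the other flags, the containers and everything else on the bench where they are, and finish with the hand clear.

Things in the scene. Friction and masses are not known exactly. Their poses are not given: they have to be found in the camera images.
- flag_bottles (a joint): hinge of the amber bottles' status flag: 0 = level on its front rest, pointing away from the bottles, ring up; 1.57 = upright; 3.14 (stop) = level on its rear rest, pointing to the bottles, tick up. Starts at 0 to 0.25, must go to 3.14. Friction hinge: 0.045 N m turns it (0.6 N at the tab), no spring, it stays where it is left and does not fall over by itself. Flag 60 g.
- pivot_bottles (a point): middle of that flag's pivot pin, 75 mm above the bench. Frame of the tray: y along the pin, z up, x level towards the bottles (within 0.25 rad of world x). The flag swings from -x over the top to +x. Bracket cheeks at y = +-41 to 45 mm reach 39 mm before and behind the pin, 69 mm high (87 mm at the pin).
- rest_bottles (a point): middle of the front rest bar: 8 mm rubber bar along y, 32 mm before the pin, just under the level flag (a like one 32 mm behind the pin). Same axes as the pivot. Farther out, 39 to 85 mm from the pin, the flag is free underneath: 70 mm clear above the bench; the tray's front rim, 18 mm high, is 50 mm before the pin.
- tab_bottles (a point): outer edge of that flag's finger tab, mid thickness, 85 mm from the pin; moves with the flag. x towards the pin, y along the pin, z out of the ring face. The flag is a white plate 6 mm thick, 74 mm wide from the pin to 66 mm out, then a finger tab 34 mm wide to 85 mm, with black raised marks.
- ring_bottles: that flag's face plate (half its thickness) with the raised ring: uppermost at the start, underneath when turned over. Origin on the pin, z out of the ring face, y along the pin; the flag runs from the pin along -x.
- tick_bottles: that flag's other face plate, with the raised tick: underneath at the start, uppermost when turned over. Same frame as the ring plate.
- tray_bottles: loose stainless tray, 260 x 130 mm, 18 mm rim, 1.2 to 1.5 kg, the flag at its end nearer the robot, the two amber bottles at its rear end; one of three like trays side by side in any order. Origin at the centre of its underside, 80 mm beyond the pin; x towards the bottles, z up. Not to be shoved, lifted or tipped.
- amber1: amber glass bottle with black cap, 50 mm across, 125 mm high, in the rear half of its tray. A bystander: it must stay where it is. Origin at the centre of its underside.
- amber2: the second amber bottle, like the first, beside it. A bystander: it must stay where it is. Origin at the centre of its underside.
- tray_tub: like tray with a white tub in it and a like flag. Must be left alone. Origin at the centre of its underside.
- tray_flask: like tray with a conical flask in it and a like flag. Must be left alone. Origin at the centre of its underside.
- tab_tub (a point): outer edge of the finger tab of the tub tray's flag, which lies to the front; leave it as it is.
- tab_flask (a point): outer edge of the finger tab of the flask tray's flag, which already lies to the rear; leave it as it is.
- tub: white plastic tub with grey lid, 102 mm across, 104 mm high, in its tray. A bystander: it must stay where it is. Origin at the centre of its underside.
- flask: stoppered conical glass flask, 84 mm across, 158 mm high, in its tray. A bystander: it must stay where it is. Origin at the centre of its underside.
- calculator: black pocket calculator, 150 x 78 x 14 mm, lying in front of the trays. A bystander: it must stay where it is. Origin at the centre of its underside.
- spatula: slim steel spoon-spatula, 190 mm long, 12 mm wide, lying in front of the trays, roughly along y. A bystander: it must stay where it is. Origin under its middle.
- beaker: small glass beaker, 42 mm across, 58 mm high, in front of the gap between two trays (right). A bystander: it must stay where it is. Origin at the centre of its underside.
- vial: small amber vial with white cap, 26 mm across, 52 mm high, in front of the gap between two trays (left). A bystander: it must stay where it is. Origin at the centre of its underside.

How it is judged:
On the way:
1. the flag is pushed up to stand on its pivot (value of joint flag_bottles between 1.2 and 2.2 rad and contact force between the fingers and tick_bottles above 0.05 N).
At the end, for the whole second after the job is handed in: the amber bottles' flag lies down on its rear rest with the tick up (within 0.12 rad, about 7 degrees, of its stop) and is still; their tray stands level within 25 mm of where it was; the other flags and the containers are within 30 mm of where they were, the bottles upright (value of joint flag_bottles above 3.02 rad and velocity of joint flag_bottles below 0.1 rad/s and distance of tray_bottles from where it was at the start of the episode below 0.025 m and angle between tray_bottles's own z axis and vertical below 0.05 rad and distance of each of tab_tub, tab_flask, amber1, amber2, tub, flask from where it was at the start of the episode below 0.03 m and angle between each of amber1, amber2's own z axis and vertical below 0.1 rad); the robot touches nothing.
It fails at once if the trays are pushed, lifted or tipped (distance of any of tray_bottles, tray_tub, tray_flask from where it was at the start of the episode above 0.025 m or angle between tray_bottles's own z axis and vertical above 0.15 rad).
It fails at once if another tray's flag is turned (distance of any of tab_tub, tab_flask from where it was at the start of the episode above 0.03 m).
It fails at once if a container or a thing lying on the bench is lifted, displaced or tipped (distance of any of amber1, amber2, tub, flask, calculator, spatula, beaker, vial from where it was at the start of the episode above 0.03 m or angle between any of amber1, amber2, tub, flask's own z axis and vertical above 0.25 rad).
It fails at once if the flag is gripped between the fingers (contact force between the fingers and ring_bottles above 6 N and contact force between the fingers and tick_bottles above 6 N).
It fails at once if the flag is flicked or slapped over (velocity of joint flag_bottles above 8 rad/s).
It also fails if it takes over 48 s, if anything falls off the work surface, if the arm or the gripper's body presses on something with over 40 N, if the wrist force passes 120 N, or if a joint passes its speed limit or range.

### The arm

A 6-joint arm with a two-finger parallel gripper is mounted at the origin on the work surface. World frame = base frame: x ahead of the robot, y to its left, z up, the work surface at z = 0. Lengths are in m, angles in rad, forces in N, time in s.
With the tool pointing down it reaches from about 0.325 to 0.775 m from the base axis. Payload 5.5 kg.
Tool frame: the origin (TCP) lies midway between the tips of the shut fingers; the grasp point (between the pads) lies 19 mm behind it; z points along the fingers, y is the line along which they close (so a half turn about z gives the same grasp; the last joint's range is limited). The gripper opens to 88 mm and grips with 3 to 60 N. Pads are 20 mm wide; open, the fingers measure 115 mm over their backs; the gripper's body (75 mm by 178 mm) begins 61 mm behind the grasp point.
Start: joints at [-1.379, 0.091, 1.231, -0, 1.82, -0.057], TCP at [0.148, -0.582, 0.196] pointing down, gripper open.
Joint ranges: [-2.87, 2.87], [-0.86, 2.18], [0.17, 2.46], [-1.51, 4.65], [0.06, 2.69], [-2.65, 2.65]. Speed limits (rad/s): [2.57, 2.57, 3.01, 3.14, 3.14, 3.14].

### API

Orientations are given as [roll, pitch, yaw] about the fixed x, y, z axes, in that order (R = Rz(yaw) Ry(pitch) Rx(roll)).
In Python, from plant import env, eyes gives the robot as it stands. The module is installed in compiled form; this text tells all that it offers.
- The arm moves only by the tool move_arm, never from a script. Its argument "rows" is text: rows parted by semicolons, each of 7 numbers parted by spaces: the turn, a rotation vector about the world's x, y, z normalised to -1 to 1, where 1 is 90 degrees, then the shift along the world's x, y, z normalised to -1 to 1, where 1 is 0.12 m, then the closure, from 0 (fully open) to 1 (shut). In form: rx ry rz x y z claw; .... A call has 1 to 5 rows; each row is the pose to reach, as a shift and turn from the pose commanded when the call began; what a row does not reach only later rows make up. A row lasts 1/10 s, in which the tool goes at most 50 mm and 8.59 degrees, less where a joint would pass 70% of its speed; a pose out of reach is approached as far as the arm can. A call with a number of a shift or a turn outside -1 to 1 is refused whole. A call with a gripper value outside its range is refused whole. The fingers move at their own pace and stop on an object; "squeeze" is the grip in N (left out, the last holds). Time passes only in rows, so rows that repeat a pose let the fingers close. It gives the time, the measured TCP pose, the force, the opening and the grip force at its end, in the units of the state.
- env.get_state(): the state, without advancing time (a new reading comes with each control period).
- eyes.grab_frame(name): name is "scene" or "top"; returns a dict with "pixels" (400x640x3 uint8, blue, green, red), "intrinsics" (3x3 intrinsics, pixels), "rvec" (rotation vector, rad) and "tvec" (3), from world to camera coordinates, as OpenCV has them. Camera axes: x right, y down, z forward; pixel columns grow to the right and rows downward; lengths in m; the calibration is good to about 2 mm. A picture is of the moment at which its call begins. There is no depth.
- env.close_job(): hands the job in; it is judged then, once.
The state is a dict: "time_s": time; "joint_positions": joint angles; "qvel": joint speeds; "joint_efforts": joint torques, N m; "position": TCP position; "eef_rot": TCP orientation; "force": force on the tool from outside, world axes, zero at the start; "ft_torque": the same for the moment, N m; "opening": finger opening in m; "gripper_force": force on a finger pad.
Only numpy, scipy, OpenCV 4.12 (cv2) and the standard library are available. Lean on these libraries where they do the work, as an engineer would, in place of code of your own. Each camera call takes 0.05 s, during which the arm holds its last target. There are 200 camera calls.

## Working session

There is one attempt and no reset: what is moved stays moved. The work goes in short steps, Python scripts to look and compute and a tool call to move; the robot and the scene stay as the last step left them, time stands still between calls to the robot, and variables do not carry over. Pictures are saved under pics/ and viewed, at most 10 in all, crops included, and the job is handed in when it is done.

Besides the shell and the picture viewer there is one more tool, called after "Emit:" by a JSON object that holds its "fn" and its "kwargs", one argument or row to a line. move_arm: Moves the arm, as the interface text tells. Its arguments: {"type":"object","properties":{"rows":{"type":"string"},"squeeze":{"type":"number"}},"required":["rows"]}

```bash
mkdir -p pics
cat > h.py <<'E'
import cv2, numpy as np
from plant import env, eyes
def grab(n,f):
    d=eyes.grab_frame(n); cv2.imwrite('pics/'+f,d['pixels']); np.savez(''+n+'.npz',**{k:d[k] for k in('intrinsics','rvec','tvec')}); return d
def back(n,uv,z):
    d=np.load(''+n+'.npz'); R=cv2.Rodrigues(d['rvec'])[0]; t=d['tvec'].ravel(); C=-R.T@t
    r=R.T@np.linalg.inv(d['intrinsics'])@np.array([uv[0],uv[1],1.]); return C+r*(z-C[2])/r[2]
def proj(n,p):
    d=np.load(''+n+'.npz'); return cv2.projectPoints(np.array(p,float).reshape(-1,1,3),d['rvec'],d['tvec'],d['intrinsics'],None)[0].reshape(-1,2)
E
python3 - <<'E'
from h import *
for n in('scene','top'): grab(n,n+'1.png')
print(env.get_state())
for n in('scene','top'):
    d=np.load(n+'.npz');R=cv2.Rodrigues(d['rvec'])[0];print(-R.T@d['tvec'].ravel())
E
```

```text
{'time_s': 0.1, 'joint_positions': array([-1.37868156e+00,  9.17582670e-02,  1.23174491e+00,  1.38324337e-05,
        1.81978362e+00, -5.66824961e-02]), 'qvel': array([-3.94700923e-04, -1.72731559e-03, -2.26558036e-03,  7.63071264e-04,
       -7.96536761e-05, -1.04347709e-03]), 'joint_efforts': array([ 3.90208676e-03, -4.47854769e+01, -4.07570100e+01,  7.01187830e-02,
        2.83380778e-02, -1.12844155e-04]), 'position': array([ 0.14769853, -0.58122458,  0.19464674]), 'eef_rot': array([-3.13990200e+00, -1.09366626e-04,  2.48800571e-01]), 'force': array([ 0.1965016 ,  0.4413632 , -0.56041768]), 'ft_torque': array([-0.02548981,  0.0164097 ,  0.04086854]), 'gripper_force': 0.0, 'opening': 0.08766190097757919}
[1.1063789  0.09113598 0.76371637]
[ 0.37576364 -0.00573051  1.05006993]
```

View pics/top1.png

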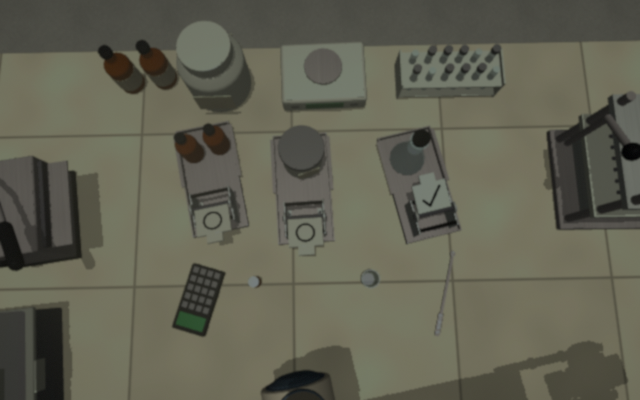

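View pics/scene1.png

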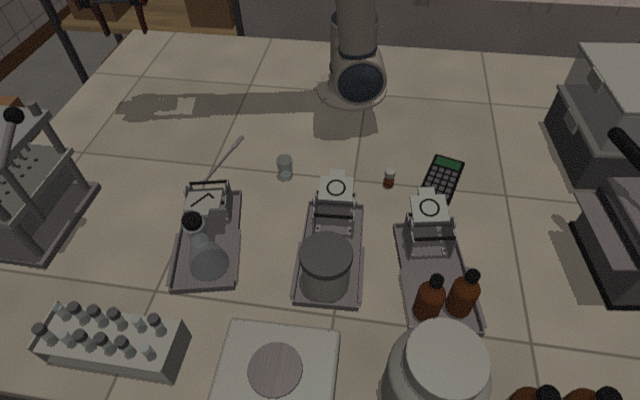

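The amber tray is at top (211,180), with its flag at about (212,222) and ring up. The tub tray is next to it at (303,190), the vial at (254,281) and the calculator at (199,299). I'll zoom in on the flag.

Run:
```python
import cv2,numpy as np
a=cv2.imread('pics/top1.png')[120:250,165:265]; b=cv2.imread('pics/scene1.png')[170:340,380:500]
a=cv2.resize(a,(400,520),interpolation=cv2.INTER_CUBIC); b=cv2.resize(b,(367,520),interpolation=cv2.INTER_CUBIC)
cv2.imwrite('pics/z1.png',np.clip(np.hstack([a,b])*1.6,0,255))
```

```text
[ WARN:0@0.024] global loadsave.cpp:1063 imwrite_ Unsupported depth image for selected encoder is fallbacked to CV_8U.
```

View pics/z1.png

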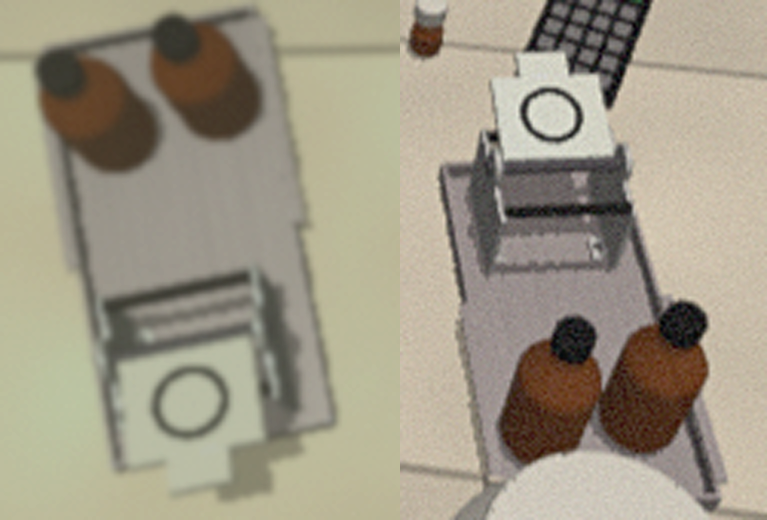

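```bash
cat > fit.py <<'E'
from h import *
from scipy.optimize import least_squares
T=np.array([[170,494],[229,482],[122,468],[265,440]])/4+[165,120]
S=np.array([[115,55],[163,52],[90,82],[200,72]])/3.058+[380,170]
# flag-frame (r,y): top left=+y ; scene left=-y
FT=[(85,17),(85,-17),(66,37),(66,-37)]; FS=[(85,-17),(85,17),(66,-37),(66,37)]
def fl(p,F):
    x,y,a,q=p; c,s=np.cos(a),np.sin(a); o=[]
    for r,w in F:
        r/=1000;w/=1000
        lx=-r*np.cos(q)+.003*np.sin(q); lz=.075+r*np.sin(q)+.003*np.cos(q)
        o.append([x+c*lx-s*w,y+s*lx+c*w,lz])
    return o
TR=np.array([[258,8],[118,470],[335,425]])/4+[165,120]
def tr(p):
    x,y,a,q=p; c,s=np.cos(a),np.sin(a)
    return [[x+c*l-s*w,y+s*l+c*w,.018] for l,w in((.21,-.065),(-.05,.065),(-.05,-.065))]
f=lambda p:np.r_[(proj('top',fl(p,FT))-T).ravel(),(proj('scene',fl(p,FS))-S).ravel(),(proj('top',tr(p))-TR).ravel()]
g=back('top',T[:2].mean(0),.08)
r=least_squares(f,[g[0]+.085,g[1],0.1,.1],loss='soft_l1')
print(r.x,np.round(f(r.x).reshape(-1,2),1).tolist())
x,y,a,q=r.x
for n,uv,z in(('vial',(254,281),.052),('beaker',(369,278),.058),('cap1',(180,138),.125),('cap2',(209,129.5),.125)): print(n,back('top',uv,z))
for uv in((193,264),(224,271),(173,327),(205,335)): print('calc',back('top',uv,.014))
print('tubtab',back('top',(305,252),.085))
np.save('fit.npy',r.x)
E
python3 fit.py
```

```text
[0.55072707 0.2232575  0.17836247 0.1832814 ] [[-0.3, 0.2], [0.7, 0.1], [1.5, 0.2], [-0.1, 0.4], [0.1, -0.8], [0.2, -0.2], [0.1, -1.7], [-1.1, 0.6], [-0.1, -1.5], [-2.3, -0.8], [-0.9, -0.6]]
vial [0.38646169 0.13114438 0.052     ]
beaker [ 0.38796455 -0.11937351  0.058     ]
cap1 [0.69090936 0.28093986 0.125     ]
cap2 [0.70867544 0.21917757 0.125     ]
calc [0.42785809 0.2758183  0.014     ]
calc [0.41064825 0.20475541 0.014     ]
calc [0.2892264  0.31659124 0.014     ]
calc [0.27062864 0.24479545 0.014     ]
tubtab [0.44503415 0.01799293 0.085     ]
```

Emit:
{"fn": "move_arm", "kwargs": {
  "rows": "0 0 0 0.15 0.35 0 1; 0 0 0 0.35 0.7 0 1; 0 0 0 0.5 1 0 1",
  "squeeze": 10
}}

```text
time_s: 0.4
position: [0.2084, -0.4597, 0.1947]
eef_rot: [-3.14, -0.0, 0.249]
force: [0.9, -0.2, 0.6]
opening: 0.0676
gripper_force: 0.0
```

Emit:
{"fn": "move_arm", "kwargs": {
  "rows": "0 0 0 0.15 0.35 0 1; 0 0 0 0.35 0.7 0 1; 0 0 0 0.5 1 0 1"
}}

```text
time_s: 0.7
position: [0.2683, -0.3394, 0.1952]
eef_rot: [-3.141, -0.0, 0.249]
force: [0.7, -0.7, -0.1]
opening: 0.0434
gripper_force: 0.0
```

Emit:
{"fn": "move_arm", "kwargs": {
  "rows": "0 0 0 0.15 0.35 0 1; 0 0 0 0.35 0.7 0 1; 0 0 0 0.5 1 0 1"
}}

```text
time_s: 1.0
position: [0.3283, -0.2194, 0.1954]
eef_rot: [-3.141, -0.0, 0.249]
force: [0.0, 0.5, -0.6]
opening: 0.0191
gripper_force: 0.0
```

Emit:
{"fn": "move_arm", "kwargs": {
  "rows": "0 0 0 0.15 0.35 0 1; 0 0 0 0.35 0.7 0 1; 0 0 0 0.5 1 0 1"
}}

```text
time_s: 1.3
position: [0.3883, -0.0994, 0.1954]
eef_rot: [-3.141, -0.0, 0.249]
force: [0.6, 0.1, -0.1]
opening: 0.0008
gripper_force: 0.0
```

Run:
```python
from h import *
from scipy.spatial.transform import Rotation as R
s=env.get_state(); print(s['time_s'],s['position'],s['eef_rot'],s['joint_positions'],s['opening'],s['force'])
r0=R.from_euler('xyz',s['eef_rot'])
for th in(22,45): print(th,(R.from_euler('xyz',[np.pi,-np.radians(th),.178])*r0.inv()).as_rotvec()/(np.pi/2))
```

```text
1.3 [ 0.3882608  -0.09935029  0.19540175] [-3.14145198e+00 -2.94719573e-04  2.49436653e-01] [-3.35712836e-01 -4.49957249e-01  1.70908252e+00  2.94206821e-04
  1.88229938e+00  9.85737012e-01] 0.0007941087807017853 [ 0.6056977   0.14217213 -0.0940693 ]
22 [ 0.05173014 -0.2387688  -0.04493583]
45 [ 0.1059464  -0.48855884 -0.04315242]
```

Emit:
{"fn": "move_arm", "kwargs": {
  "rows": "0.02 -0.08 -0.01 0.05 0.3 0 1; 0.035 -0.16 -0.03 0.1 0.6 0 1; 0.052 -0.24 -0.045 0.2 1 0 1"
}}

```text
time_s: 1.6
position: [0.4122, 0.0191, 0.1956]
eef_rot: [-3.14, -0.39, 0.173]
force: [-0.5, -0.3, 0.0]
opening: 0.0005
gripper_force: 0.0
```

Emit:
{"fn": "move_arm", "kwargs": {
  "rows": "0 0 0 0 0.35 0 1; 0 0 0 0 0.7 0 1; 0 0 0 0 1 0 1"
}}

```text
time_s: 1.9
position: [0.411, 0.1403, 0.1954]
eef_rot: [-3.141, -0.387, 0.178]
force: [0.3, 0.2, 0.5]
opening: 0.0005
gripper_force: 0.0
```

Run:
```python
from h import *
from scipy.spatial.transform import Rotation as R
s=env.get_state(); print(s['time_s'],s['position'],s['eef_rot'],s['joint_positions'],s['opening'],s['force'])
r0=R.from_euler('xyz',s['eef_rot'])
for th in(30,37,45): print(th,(R.from_euler('xyz',[np.pi,-np.radians(th),.178])*r0.inv()).as_rotvec()/(np.pi/2))
```

```text
1.9 [0.41102291 0.14031696 0.19542958] [-3.14126192 -0.386527    0.17777699] [ 0.28552487 -0.77595044  1.96008587 -0.04022171  1.57292203  1.67056292] 0.0005346335916105396 [0.31112716 0.17954823 0.49373508]
30 [ 1.52549889e-02 -8.59190468e-02  4.91396634e-05]
37 [ 2.90234528e-02 -1.62468456e-01  3.69738543e-05]
45 [ 4.47594291e-02 -2.49953389e-01  2.28779704e-05]
```

Emit:
{"fn": "move_arm", "kwargs": {
  "rows": "0.008 -0.043 0 0.1 0.25 0 1; 0.015 -0.086 0 0.18 0.52 0 1; 0.015 -0.086 0 0.18 0.52 -0.35 1; 0.015 -0.086 0 0.18 0.52 -0.65 1; 0.015 -0.086 0 0.18 0.52 -0.65 1"
}}

```text
time_s: 2.4
position: [0.4302, 0.2, 0.1096]
eef_rot: [3.137, -0.511, 0.18]
force: [-0.8, -0.2, -1.2]
opening: 0.0009
gripper_force: 0.0
```

```bash
cat > plan.py <<'E'
from h import *
import sys
x,y,a,q0=np.load('fit.npy'); th=np.radians(60); n=np.array([np.sin(th),np.cos(th)]); d=np.array([np.cos(th),-np.sin(th)])
def tcp(qd,s=.015,r=.07):
    q=np.radians(qd); u=np.array([-np.cos(q),np.sin(q)]); t=np.array([np.sin(q),np.cos(q)])
    if qd<60: p=.085*u-.003*t-.01*n+s*d
    elif qd<150: p=r*u-.003*t-.01*n
    else: p=(r-.008)*u-.003*t+.01*n
    return loc(p[0],p[1]+.075)
def loc(lx,z,ly=0): return np.array([x+np.cos(a)*lx-np.sin(a)*ly,y+np.sin(a)*lx+np.cos(a)*ly,z])
if __name__=='__main__':
    s=env.get_state(); P=s['position']; print(s['time_s'],P,s['eef_rot'],s['joint_positions'],s['force'])
    for nm,p in [('pre',loc(-.125,.055)),('ins',loc(-.081,.055))]+[(k,tcp(k)) for k in (10,20,30,45,60,75,90,105,120,135,149,151,165,180)]:
        print(nm,np.round(p,4),np.round((p-P)/.12,2))
E
python3 plan.py
```

```text
2.4 [0.43016175 0.200011   0.10961614] [ 3.13747    -0.51146975  0.18043935] [ 0.48204418 -0.80270218  2.16337183 -0.15590363  1.29325153  1.87890459] [-0.83274428 -0.16899295 -1.16443511]
pre [0.4277 0.2011 0.055 ] [-0.02  0.01 -0.46]
ins [0.471  0.2089 0.055 ] [ 0.34  0.07 -0.46]
10 [0.4667 0.2081 0.0688] [ 0.3   0.07 -0.34]
20 [0.47   0.2087 0.0833] [ 0.33  0.07 -0.22]
30 [0.4757 0.2097 0.0969] [ 0.38  0.08 -0.11]
45 [0.4883 0.212  0.115 ] [0.48 0.1  0.04]
60 [0.5052 0.2151 0.1291] [0.63 0.13 0.16]
75 [0.5215 0.218  0.1368] [0.76 0.15 0.23]
90 [0.5393 0.2212 0.14  ] [0.91 0.18 0.25]
105 [0.5572 0.2244 0.1384] [1.06 0.2  0.24]
120 [0.5741 0.2275 0.1321] [1.2  0.23 0.19]
135 [0.5888 0.2301 0.1216] [1.32 0.25 0.1 ]
149 [0.5997 0.2321 0.1086] [ 1.41  0.27 -0.01]
151 [0.6112 0.2342 0.1127] [1.51 0.28 0.03]
165 [0.6174 0.2353 0.0989] [ 1.56  0.29 -0.09]
180 [0.6203 0.2358 0.083 ] [ 1.58  0.3  -0.22]
```

Emit:
{"fn": "move_arm", "kwargs": {
  "rows": "0 0 0 -0.02 0.01 -0.2 1; 0 0 0 -0.02 0.01 -0.42 1; 0 0 0 -0.02 0.01 -0.42 1; 0 0 0 -0.02 0.01 -0.42 1"
}}

```text
time_s: 2.8
position: [0.4316, 0.202, 0.0693]
eef_rot: [3.141, -0.525, 0.177]
force: [-0.5, 0.1, 0.1]
opening: 0.0001
gripper_force: 0.0
```

```bash
python3 - <<'E'
from h import *
d=grab('scene','s2.png'); t=grab('top','t2.png')
a=cv2.resize(d['pixels'][130:260,360:490],(560,560),interpolation=cv2.INTER_CUBIC)
cv2.imwrite('pics/z2.png',cv2.convertScaleAbs(a,alpha=1.6))
E
python3 plan.py | head -4
```

```text
2.9 [0.4321188  0.20235911 0.07042735] [-3.14104708 -0.52640187  0.17653226] [ 0.48761423 -0.81074807  2.24166096 -0.16457173  1.20975149  1.90051948] [-0.42275082 -0.14942326  0.79341506]
pre [0.4277 0.2011 0.055 ] [-0.04 -0.01 -0.13]
ins [0.471  0.2089 0.055 ] [ 0.32  0.05 -0.13]
10 [0.4667 0.2081 0.0688] [ 0.29  0.05 -0.01]
```

View pics/z2.png

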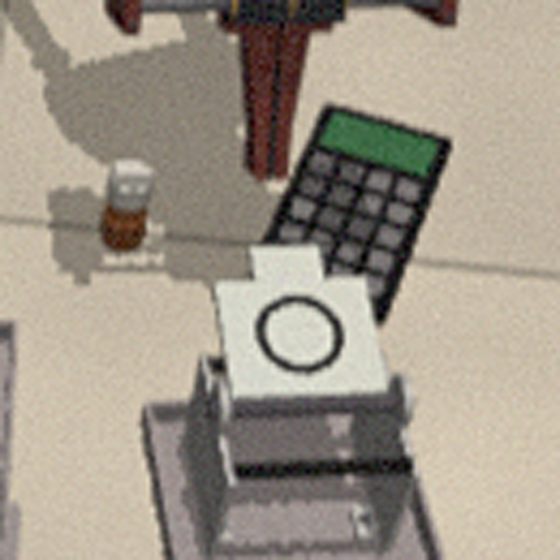

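Fingertip at crop (267,178), in front of the tab at (288,262) and in line with it. The flag hasn't moved, and the vial and calculator are clear. Next I'll lower the tip and slide it under the tab.

Emit:
{"fn": "move_arm", "kwargs": {
  "rows": "0 0 0 -0.01 0 -0.16 1; 0 0 0 0 0 -0.16 1; 0 0 0 0.12 0.02 -0.16 1; 0 0 0 0.24 0.04 -0.16 1; 0 0 0 0.32 0.05 -0.16 1"
}}

```text
time_s: 3.4
position: [0.4709, 0.2084, 0.0504]
eef_rot: [3.142, -0.525, 0.177]
force: [0.1, 0.3, -0.3]
opening: 0.0005
gripper_force: 0.0
```

```bash
python3 - <<'E'
from h import *
d=grab('scene','s3.png'); t=grab('top','t3.png')
a=cv2.resize(d['pixels'][140:240,380:480],(400,400),interpolation=cv2.INTER_CUBIC)
b=cv2.resize(t['pixels'][150:250,165:265],(400,400),interpolation=cv2.INTER_CUBIC)
cv2.imwrite('pics/z3.png',cv2.convertScaleAbs(np.hstack([a,b]),alpha=1.6))
P=env.get_state()['position']; print((proj('scene',P)-[380,140])*4,(proj('top',P)-[165,150])*4)
E
python3 plan.py
```

```text
[[168.08098093 243.13816825]] [[218.45050125 372.91214581]]
3.5 [0.47071164 0.20816137 0.04993853] [ 3.14130295 -0.52432364  0.17666753] [ 0.44897647 -0.66124184  2.19391274 -0.15156178  1.10542275  1.87642096] [-0.78219807 -0.01708384 -1.01126528]
pre [0.4277 0.2011 0.055 ] [-0.36 -0.06  0.04]
ins [0.471  0.2089 0.055 ] [0.   0.01 0.04]
10 [0.4667 0.2081 0.0688] [-0.03 -0.    0.16]
20 [0.47   0.2087 0.0833] [-0.01  0.    0.28]
30 [0.4757 0.2097 0.0969] [0.04 0.01 0.39]
45 [0.4883 0.212  0.115 ] [0.15 0.03 0.54]
60 [0.5052 0.2151 0.1291] [0.29 0.06 0.66]
75 [0.5215 0.218  0.1368] [0.42 0.08 0.72]
90 [0.5393 0.2212 0.14  ] [0.57 0.11 0.75]
105 [0.5572 0.2244 0.1384] [0.72 0.14 0.74]
120 [0.5741 0.2275 0.1321] [0.86 0.16 0.68]
135 [0.5888 0.2301 0.1216] [0.98 0.18 0.6 ]
149 [0.5997 0.2321 0.1086] [1.08 0.2  0.49]
151 [0.6112 0.2342 0.1127] [1.17 0.22 0.52]
165 [0.6174 0.2353 0.0989] [1.22 0.23 0.41]
180 [0.6203 0.2358 0.083 ] [1.25 0.23 0.28]
```

View pics/z3.png

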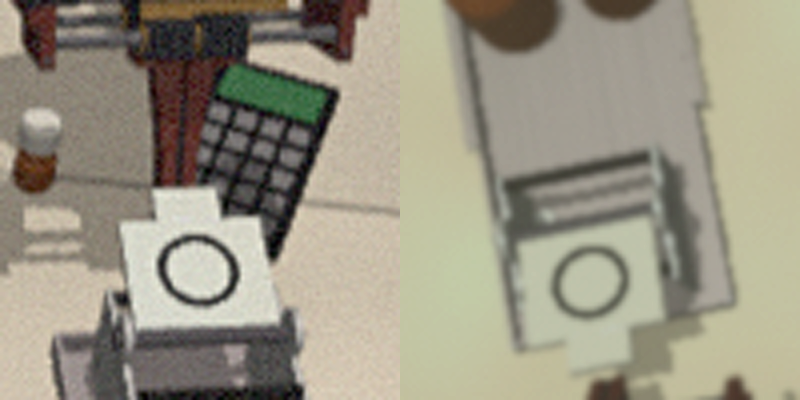

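The tab now hides the fingertip in the scene view, and the shaft meets the tab edge at crop (180,187). So the tip is under the tab. Lifting along the arc.

Emit:
{"fn": "move_arm", "kwargs": {
  "rows": "0 0 0 -0.03 0 0.16 1; 0 0 0 -0.01 0 0.28 1; 0 0 0 0.02 0.01 0.34 1; 0 0 0 0.05 0.01 0.4 1; 0 0 0 0.05 0.01 0.4 1"
}}

```text
time_s: 4.0
position: [0.4762, 0.2095, 0.0976]
eef_rot: [3.142, -0.525, 0.177]
force: [-0.3, 0.3, 0.4]
opening: 0.0003
gripper_force: 0.0
```

```bash
python3 - <<'E'
from h import *
d=grab('scene','s4.png'); t=grab('top','t4.png')
a=cv2.resize(d['pixels'][140:240,380:480],(400,400),interpolation=cv2.INTER_CUBIC)
b=cv2.resize(t['pixels'][150:250,165:265],(400,400),interpolation=cv2.INTER_CUBIC)
cv2.imwrite('pics/z4.png',cv2.convertScaleAbs(np.hstack([a,b]),alpha=1.6))
E
python3 plan.py
```

```text
4.1 [0.47524447 0.20913338 0.09555948] [ 3.14084287 -0.52196836  0.17743296] [ 0.44522142 -0.65827272  2.11050379 -0.14356544  1.18671477  1.85843809] [-0.24977763  0.14512429  0.45411855]
pre [0.4277 0.2011 0.055 ] [-0.4  -0.07 -0.34]
ins [0.471  0.2089 0.055 ] [-0.04 -0.   -0.34]
10 [0.4667 0.2081 0.0688] [-0.07 -0.01 -0.22]
20 [0.47   0.2087 0.0833] [-0.04 -0.   -0.1 ]
30 [0.4757 0.2097 0.0969] [0.   0.   0.01]
45 [0.4883 0.212  0.115 ] [0.11 0.02 0.16]
60 [0.5052 0.2151 0.1291] [0.25 0.05 0.28]
75 [0.5215 0.218  0.1368] [0.39 0.07 0.34]
90 [0.5393 0.2212 0.14  ] [0.53 0.1  0.37]
105 [0.5572 0.2244 0.1384] [0.68 0.13 0.36]
120 [0.5741 0.2275 0.1321] [0.82 0.15 0.3 ]
135 [0.5888 0.2301 0.1216] [0.95 0.17 0.22]
149 [0.5997 0.2321 0.1086] [1.04 0.19 0.11]
151 [0.6112 0.2342 0.1127] [1.13 0.21 0.14]
165 [0.6174 0.2353 0.0989] [1.18 0.22 0.03]
180 [0.6203 0.2358 0.083 ] [ 1.21  0.22 -0.1 ]
```

View pics/z4.png

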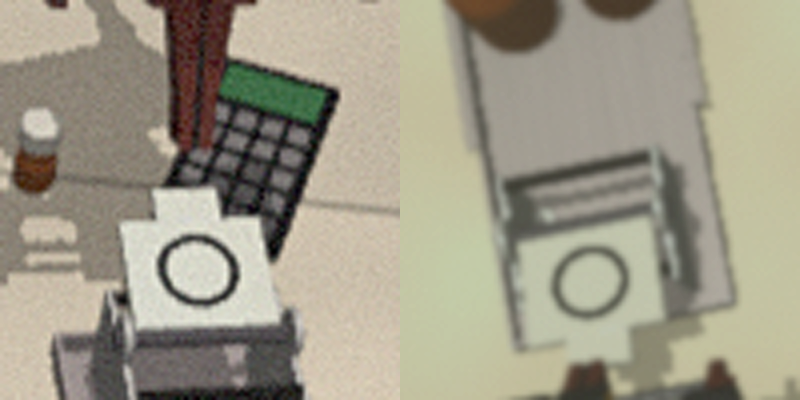

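The tip went up in front of the tab: it shows at scene crop (192,148), and the flag hasn't moved. I'll compare the projected TCP with where the tip actually appears.

Run:
```python
from h import *
from plan import loc
P=env.get_state()['position']; print('now scene',(proj('scene',P)-[380,140])*4,'top',(proj('top',P)-[165,150])*4+[400,0])
for s2,n in(((.4321,.2024,.0704),'s2'),): print(proj('scene',s2), 'seen',(422,171.3))
x,y,a,q=np.load('fit.npy')
for qq in(0,.1,q,.25):
  e=loc(-.085*np.cos(qq),.075+.085*np.sin(qq)); print(qq,e,(proj('scene',e)-[380,140])*4,(proj('top',e)-[165,150])*4+[400,0])
# triangulate tab edge mid: scene crop (185,187)/4, top crop (600,372)
M=[];
def ray(n,uv):
    d=np.load(n+'.npz');R=cv2.Rodrigues(d['rvec'])[0];return np.hstack([R,d['tvec'].reshape(3,1)]),cv2.undistortPoints(np.array([[uv]],float),d['intrinsics'],None).reshape(2,1)
(A,u),(B,v)=ray('scene',(380+186/4,140+187/4)),ray('top',(165+200/4,150+369/4))
X=cv2.triangulatePoints(A,B,u,v); print('tab',(X[:3]/X[3]).ravel())
(A,u),(B,v)=ray('scene',(380+192/4,140+148/4)),ray('top',(165+188/4,150+363/4))
X=cv2.triangulatePoints(A,B,u,v); print('tip',(X[:3]/X[3]).ravel())
```

```text
now scene [[184.20568139 194.01083975]] top [[598.53299854 356.62272338]]
[[420.94898847 181.66563284]] seen (422, 171.3)
0 [0.46707555 0.20817695 0.075     ] [[175.7803574  208.23277075]] [[608.48097761 375.4295116 ]]
0.1 [0.46749346 0.20825229 0.08348584] [[178.59251492 198.36995434]] [[604.91390916 373.24212844]]
0.1832813982619963 [0.46847663 0.20842954 0.09049184] [[181.16778805 191.00580567]] [[601.7294391  370.21546483]]
0.25 [0.46967607 0.20864577 0.09602934] [[183.3759159  185.70621368]] [[599.05243856 366.99990624]]
tab [0.46878994 0.20947529 0.09408432]
tip [0.46905836 0.20812095 0.12438289]
```

Run:
```python
import cv2
for f,us,vs in(('s4',(425,428,431),range(168,192,2)),('s2',(419,422,425),range(164,186,2))):
    a=cv2.imread(f'pics/{f}.png'); b=cv2.imread('pics/scene1.png')
    for v in vs: print(f,v,[(a[v,u].tolist(),b[v,u].tolist()) for u in us])
```

```text
s4 168 [([26, 24, 56], [96, 111, 120]), ([22, 29, 42], [73, 82, 86]), ([27, 31, 56], [19, 20, 27])]
s4 170 [([25, 32, 54], [104, 119, 128]), ([29, 34, 41], [32, 37, 37]), ([30, 37, 59], [34, 33, 36])]
s4 172 [([11, 13, 47], [110, 121, 128]), ([17, 20, 30], [8, 15, 13]), ([30, 36, 60], [74, 77, 79])]
s4 174 [([34, 38, 67], [90, 105, 110]), ([19, 23, 26], [2, 6, 7]), ([28, 34, 56], [59, 63, 65])]
s4 176 [([37, 36, 60], [50, 56, 56]), ([24, 21, 25], [59, 56, 61]), ([28, 29, 57], [40, 40, 41])]
s4 178 [([22, 18, 30], [11, 14, 14]), ([70, 68, 69], [66, 71, 72]), ([62, 65, 74], [73, 75, 79])]
s4 180 [([13, 7, 10], [23, 17, 22]), ([47, 45, 49], [45, 48, 51]), ([63, 60, 64], [55, 56, 59])]
s4 182 [([43, 45, 41], [48, 46, 50]), ([59, 61, 61], [64, 63, 63]), ([8, 16, 7], [18, 22, 23])]
s4 184 [([46, 47, 50], [65, 64, 66]), ([60, 62, 65], [74, 76, 78]), ([16, 9, 11], [21, 25, 26])]
s4 186 [([31, 36, 33], [46, 50, 47]), ([56, 59, 58], [67, 72, 73]), ([65, 66, 70], [71, 74, 76])]
s4 188 [([126, 136, 137], [127, 136, 137]), ([121, 131, 133], [122, 132, 133]), ([128, 139, 137], [127, 134, 136])]
s4
[... 574 characters left out ...]
 125]), ([92, 104, 111], [103, 115, 121]), ([98, 107, 117], [110, 121, 128])]
s2 174 [([74, 85, 88], [98, 111, 122]), ([89, 101, 108], [100, 112, 120]), ([93, 105, 109], [90, 105, 110])]
s2 176 [([70, 78, 82], [103, 117, 123]), ([71, 79, 81], [102, 116, 122]), ([35, 40, 38], [50, 56, 56])]
s2 178 [([69, 78, 83], [102, 114, 120]), ([71, 80, 83], [104, 117, 126]), ([14, 17, 19], [11, 14, 14])]
s2 180 [([71, 78, 85], [100, 112, 119]), ([73, 83, 89], [105, 118, 124]), ([20, 18, 25], [23, 17, 22])]
s2 182 [([73, 78, 86], [101, 113, 120]), ([50, 56, 59], [67, 81, 84]), ([39, 38, 36], [48, 46, 50])]
s2 184 [([76, 83, 88], [106, 119, 126]), ([25, 25, 24], [34, 34, 39]), ([66, 67, 69], [65, 64, 66])]
```

Run:
```python
from h import *
b0=cv2.imread('pics/top1.png').astype(int)
for f in('t2','t3','t4'):
    a=cv2.imread(f'pics/{f}.png').astype(int)
    m=(a[:,:,2]>a[:,:,0]*1.5+5)&(abs(a-b0).sum(2)>40); m[:228]=m[:228]
    ys,xs=np.nonzero(m[200:300,180:260]); 
    for v in sorted(set(ys))[:6]: print(f,v+200,(xs[ys==v]+180).tolist())
d=np.array([.5*np.cos(.178),.5*np.sin(.178),-.866]);n=np.array([.866*np.cos(.178),.866*np.sin(.178),.5])
for f,P in(('2',(.4321,.2024,.0704)),('4',(.4752,.2091,.0956))):
    P=np.array(P)
    for nm,Q in(('tcp',P),('short28',P-.028*d),('up28',P+[0,0,.028]),('short28+n',P-.028*d+.01*n),('tcp+n',P+.01*n),('tcp-n',P-.01*n)): print(f,nm,'top',proj('top',Q),'scene',proj('scene',Q))
```

```text
t2 264 [219]
t2 265 [219]
t2 266 [219, 250]
t2 267 [214, 218, 219, 249, 250]
t2 268 [214, 218, 219, 249, 250]
t2 269 [214, 249, 250, 251]
t3 246 [218]
t3 247 [218, 219, 248]
t3 248 [218, 248]
t3 249 [213, 249, 250]
t3 252 [222]
t3 253 [222, 223]
t4 242 [244]
t4 243 [213, 243]
t4 244 [244, 245]
t4 245 [243, 244]
t4 250 [217]
t4 251 [217]
2 tcp top [[219.95888269 260.17036214]] scene [[420.94898847 181.66563284]]
2 short28 top [[218.58699571 266.11894708]] scene [[421.63136455 169.60340781]]
2 up28 top [[217.14054062 259.4551247 ]] scene [[423.05330608 172.92167912]]
2 short28+n top [[217.41611969 261.93555638]] scene [[422.71083074 170.78958537]]
2 tcp+n top [[218.82454364 256.07910601]] scene [[422.010881  182.9615456]]
2 tcp-n top [[221.08524754 264.23285746]] scene [[419.90806481 180.39531008]]
4 tcp top [[214.64430688 239.1743713 ]] scene [[426.03871932 188.47302153]]
4 short28 top [[213.09692684 244.64091502]] scene [[426.81070419 175.83725078]]
4 up28 top [[211.6159191  237.82321329]] scene [[428.38030732 179.42028928]]
4 short28+n top [[211.88386404 240.29989293]] scene [[428.00401293 177.15434183]]
4 tcp+n top [[213.47023843 234.93323473]] scene [[427.21137544 189.91043172]]
4 tcp-n top [[215.8099732  243.38515651]] scene [[424.89043125 187.06548104]]
```

The visible tip sits about 26 mm short of the reported TCP along the tool axis. Both cameras agree on this in both poses, which explains the miss. I'll put the offset into the plan, back out and go in again.

```bash
sed -i 's/^def loc(lx,z,ly=0): return/def loc(lx,z,ly=0):\n    lx+=.013; z-=.0225\n    return/' plan.py; python3 plan.py
```

```text
4.1 [0.47524447 0.20913338 0.09555948] [ 3.14084287 -0.52196836  0.17743296] [ 0.44522142 -0.65827272  2.11050379 -0.14356544  1.18671477  1.85843809] [-0.24977763  0.14512429  0.45411855]
pre [0.4405 0.2034 0.0325] [-0.29 -0.05 -0.53]
ins [0.4838 0.2112 0.0325] [ 0.07  0.02 -0.53]
10 [0.4795 0.2104 0.0463] [ 0.04  0.01 -0.41]
20 [0.4828 0.211  0.0608] [ 0.06  0.02 -0.29]
30 [0.4885 0.212  0.0744] [ 0.11  0.02 -0.18]
45 [0.5011 0.2143 0.0925] [ 0.22  0.04 -0.03]
60 [0.518  0.2174 0.1066] [0.36 0.07 0.09]
75 [0.5343 0.2203 0.1143] [0.49 0.09 0.16]
90 [0.552  0.2235 0.1175] [0.64 0.12 0.18]
105 [0.57   0.2267 0.1159] [0.79 0.15 0.17]
120 [0.5869 0.2298 0.1096] [0.93 0.17 0.12]
135 [0.6016 0.2324 0.0991] [1.05 0.19 0.03]
149 [0.6125 0.2344 0.0861] [ 1.14  0.21 -0.08]
151 [0.624  0.2365 0.0902] [ 1.24  0.23 -0.04]
165 [0.6302 0.2376 0.0764] [ 1.29  0.24 -0.16]
180 [0.6331 0.2381 0.0605] [ 1.32  0.24 -0.29]
```

Emit:
{"fn": "move_arm", "kwargs": {
  "rows": "0 0 0 -0.17 -0.03 0 1; 0 0 0 -0.3 -0.05 0 1; 0 0 0 -0.3 -0.05 -0.25 1; 0 0 0 -0.3 -0.05 -0.5 1; 0 0 0 -0.3 -0.05 -0.5 1"
}}

```text
time_s: 4.6
position: [0.4363, 0.2019, 0.0295]
eef_rot: [3.138, -0.514, 0.179]
force: [-1.7, -0.1, 0.1]
opening: 0.0005
gripper_force: 0.0
```

```bash
python3 plan.py|head -5
```

```text
4.6 [0.43630787 0.20185474 0.02949137] [ 3.1380577  -0.51352562  0.17901404] [ 0.47883618 -0.76762936  2.28691585 -0.16457487  1.13423919  1.90406783] [-1.67942303 -0.05280355  0.13013974]
pre [0.4405 0.2034 0.0325] [0.03 0.01 0.03]
ins [0.4838 0.2112 0.0325] [0.4  0.08 0.03]
10 [0.4795 0.2104 0.0463] [0.36 0.07 0.14]
20 [0.4828 0.211  0.0608] [0.39 0.08 0.26]
```

Emit:
{"fn": "move_arm", "kwargs": {
  "rows": "0 0 0 0.15 0.02 -0.05 1; 0 0 0 0.3 0.05 -0.05 1; 0 0 0 0.44 0.08 -0.05 1; 0 0 0 0.44 0.08 -0.05 1"
}}

```text
time_s: 5.0
position: [0.4933, 0.2129, 0.0309]
eef_rot: [3.141, -0.523, 0.177]
force: [-0.1, 0.7, 0.1]
opening: 0.0005
gripper_force: 0.0
```

```bash
python3 plan.py|head -9
```

```text
5.0 [0.49332822 0.21285498 0.03086666] [ 3.14075388 -0.52262461  0.17695314] [ 0.43326276 -0.56538364  2.16840451 -0.14863333  1.03525753  1.87038668] [-0.09642583  0.73831012  0.13852161]
pre [0.4405 0.2034 0.0325] [-0.44 -0.08  0.01]
ins [0.4838 0.2112 0.0325] [-0.08 -0.01  0.01]
10 [0.4795 0.2104 0.0463] [-0.12 -0.02  0.13]
20 [0.4828 0.211  0.0608] [-0.09 -0.02  0.25]
30 [0.4885 0.212  0.0744] [-0.04 -0.01  0.36]
45 [0.5011 0.2143 0.0925] [0.07 0.01 0.51]
60 [0.518  0.2174 0.1066] [0.21 0.04 0.63]
75 [0.5343 0.2203 0.1143] [0.34 0.06 0.7 ]
```

Emit:
{"fn": "move_arm", "kwargs": {
  "rows": "0 0 0 -0.05 -0.01 0.1 1; 0 0 0 -0.06 -0.01 0.2 1; 0 0 0 -0.04 -0.01 0.28 1; 0 0 0 0 0 0.36 1; 0 0 0 0 0 0.36 1"
}}

```text
time_s: 5.5
position: [0.4935, 0.2134, 0.0761]
eef_rot: [-3.141, -0.527, 0.177]
force: [0.4, 0.2, 0.1]
opening: 0.0005
gripper_force: 0.0
```

```bash
python3 - <<'E'
from h import *
d=grab('scene','s5.png'); t=grab('top','t5.png')
a=cv2.resize(d['pixels'][140:240,380:480],(400,400),interpolation=cv2.INTER_CUBIC)
b=cv2.resize(t['pixels'][150:250,165:265],(400,400),interpolation=cv2.INTER_CUBIC)
cv2.imwrite('pics/z5.png',cv2.convertScaleAbs(np.hstack([a,b]),alpha=1.6))
E
python3 plan.py
```

```text
5.6 [0.49249235 0.21296682 0.07367932] [ 3.1412598  -0.52350728  0.17730858] [ 0.43404299 -0.5938833   2.1102653  -0.14185959  1.12005604  1.8565092 ] [-0.07773102 -0.25546396 -0.17638026]
pre [0.4405 0.2034 0.0325] [-0.43 -0.08 -0.34]
ins [0.4838 0.2112 0.0325] [-0.07 -0.01 -0.34]
10 [0.4795 0.2104 0.0463] [-0.11 -0.02 -0.23]
20 [0.4828 0.211  0.0608] [-0.08 -0.02 -0.11]
30 [0.4885 0.212  0.0744] [-0.03 -0.01  0.01]
45 [0.5011 0.2143 0.0925] [0.07 0.01 0.16]
60 [0.518  0.2174 0.1066] [0.21 0.04 0.27]
75 [0.5343 0.2203 0.1143] [0.35 0.06 0.34]
90 [0.552  0.2235 0.1175] [0.5  0.09 0.37]
105 [0.57   0.2267 0.1159] [0.65 0.11 0.35]
120 [0.5869 0.2298 0.1096] [0.79 0.14 0.3 ]
135 [0.6016 0.2324 0.0991] [0.91 0.16 0.21]
149 [0.6125 0.2344 0.0861] [1.   0.18 0.1 ]
151 [0.624  0.2365 0.0902] [1.1  0.2  0.14]
165 [0.6302 0.2376 0.0764] [1.15 0.21 0.02]
180 [0.6331 0.2381 0.0605] [ 1.17  0.21 -0.11]
```

View pics/z5.png

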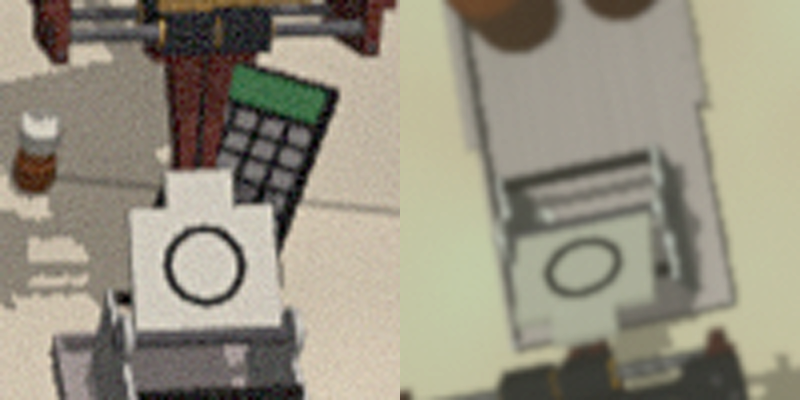

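The tab edge rose from crop row 187 to 170, so the flag is turning with the finger under it. Following the arc.

Emit:
{"fn": "move_arm", "kwargs": {
  "rows": "0 0 0 0.09 0.01 0.16 1; 0 0 0 0.16 0.03 0.22 1; 0 0 0 0.24 0.04 0.27 1; 0 0 0 0.31 0.05 0.31 1; 0 0 0 0.37 0.07 0.34 1"
}}

```text
time_s: 6.1
position: [0.5371, 0.2211, 0.1136]
eef_rot: [3.141, -0.522, 0.177]
force: [-1.1, -0.1, -0.2]
opening: 0.0008
gripper_force: 0.4
```

```bash
python3 - <<'E'
from h import *
d=grab('scene','s6.png'); t=grab('top','t6.png')
a=cv2.resize(d['pixels'][140:240,380:480],(400,400),interpolation=cv2.INTER_CUBIC)
b=cv2.resize(t['pixels'][150:250,165:265],(400,400),interpolation=cv2.INTER_CUBIC)
cv2.imwrite('pics/z6.png',cv2.convertScaleAbs(np.hstack([a,b]),alpha=1.6))
E
python3 plan.py|sed -n '1p;9,$p'
```

```text
6.2 [0.53736018 0.22132421 0.11403983] [ 3.14088924 -0.52268453  0.17722016] [ 0.40593509 -0.46304401  1.95113232 -0.12534559  1.14526639  1.82181741] [ 0.05720859 -0.11781039 -0.20440885]
75 [0.5343 0.2203 0.1143] [-0.03 -0.01  0.  ]
90 [0.552  0.2235 0.1175] [0.12 0.02 0.03]
105 [0.57   0.2267 0.1159] [0.27 0.05 0.02]
120 [0.5869 0.2298 0.1096] [ 0.41  0.07 -0.04]
135 [0.6016 0.2324 0.0991] [ 0.54  0.09 -0.12]
149 [0.6125 0.2344 0.0861] [ 0.63  0.11 -0.23]
151 [0.624  0.2365 0.0902] [ 0.72  0.13 -0.2 ]
165 [0.6302 0.2376 0.0764] [ 0.77  0.14 -0.31]
180 [0.6331 0.2381 0.0605] [ 0.8   0.14 -0.45]
```

View pics/z6.png

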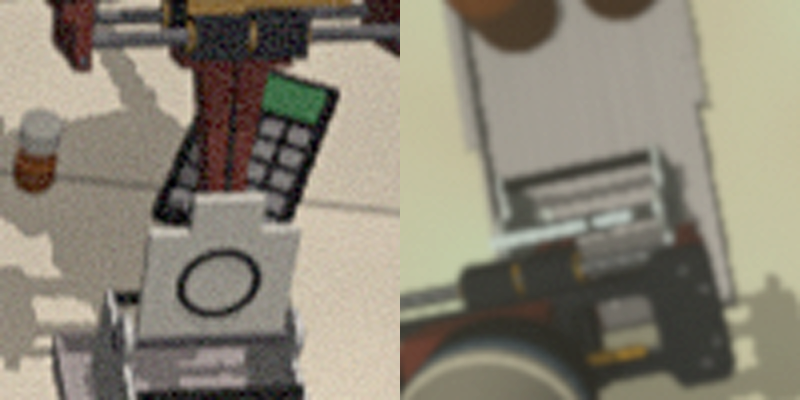

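The flag stands at about 75° with the tip on its tick face: the ring plate is seen edge-on in the top view, and the tab edge is at crop (230,195) in the scene view. Pushing it over.

Emit:
{"fn": "move_arm", "kwargs": {
  "rows": "0 0 0 0.06 0.01 0.02 1; 0 0 0 0.13 0.02 0.03 1; 0 0 0 0.2 0.03 0.03 1; 0 0 0 0.27 0.05 0.02 1; 0 0 0 0.34 0.06 -0.01 1"
}}

```text
time_s: 6.7
position: [0.5784, 0.2287, 0.1132]
eef_rot: [3.141, -0.524, 0.177]
force: [-0.3, 0.3, 0.1]
opening: 0.0004
gripper_force: 0.3
```

```bash
python3 plan.py|sed -n '1p;12,$p'
```

```text
6.7 [0.57844277 0.22871598 0.11324942] [ 3.14122416 -0.52390302  0.17738888] [ 0.38426183 -0.34165559  1.86295501 -0.11546968  1.10841454  1.8022599 ] [-0.32627339  0.33486207  0.11343136]
120 [0.5869 0.2298 0.1096] [ 0.07  0.01 -0.03]
135 [0.6016 0.2324 0.0991] [ 0.19  0.03 -0.12]
149 [0.6125 0.2344 0.0861] [ 0.28  0.05 -0.23]
151 [0.624  0.2365 0.0902] [ 0.38  0.06 -0.19]
165 [0.6302 0.2376 0.0764] [ 0.43  0.07 -0.31]
180 [0.6331 0.2381 0.0605] [ 0.46  0.08 -0.44]
```

Emit:
{"fn": "move_arm", "kwargs": {
  "rows": "0 0 0 0.07 0.01 -0.03 1; 0 0 0 0.13 0.02 -0.07 1; 0 0 0 0.19 0.03 -0.12 1; 0 0 0 0.24 0.04 -0.17 1; 0 0 0 0.3 0.05 -0.23 1"
}}

```text
time_s: 7.2
position: [0.6137, 0.2345, 0.0845]
eef_rot: [3.141, -0.522, 0.178]
force: [-0.8, 0.5, 0.4]
opening: 0.0003
gripper_force: 0.2
```

```bash
python3 - <<'E'
from h import *
d=grab('scene','s7.png')
a=cv2.resize(d['pixels'][120:260,360:500],(560,560),interpolation=cv2.INTER_CUBIC)
cv2.imwrite('pics/z7.png',cv2.convertScaleAbs(a,alpha=1.6))
E
python3 plan.py|sed -n '1p;14,$p'
```

```text
7.25 [0.61370814 0.23426263 0.08262753] [ 3.14046056 -0.52058914  0.17764342] [ 0.36722506 -0.22367418  1.82049917 -0.11053818  1.03482246  1.79238748] [-1.09388793 -1.07288447  1.29510978]
149 [0.6125 0.2344 0.0861] [-0.01  0.    0.03]
151 [0.624  0.2365 0.0902] [0.09 0.02 0.06]
165 [0.6302 0.2376 0.0764] [ 0.14  0.03 -0.05]
180 [0.6331 0.2381 0.0605] [ 0.16  0.03 -0.18]
```

View pics/z7.png

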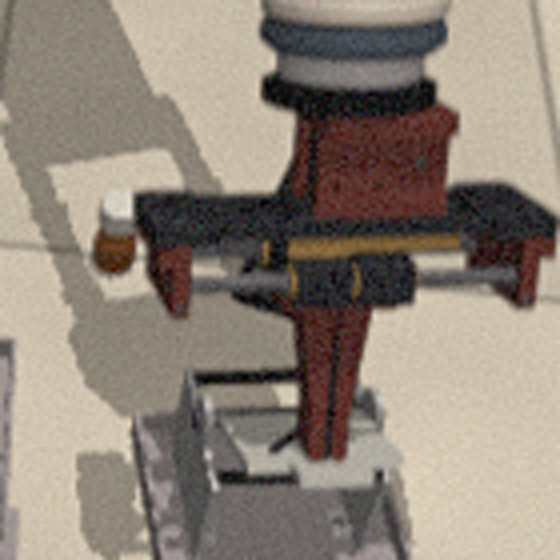

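The flag is past 150°, the tick mark shows at crop (290,440), and the tip at (325,458) is pressing near the tab. Pressing down in small steps while watching the force.

Emit:
{"fn": "move_arm", "kwargs": {
  "rows": "0 0 0 0.05 0.01 -0.05 1; 0 0 0 0.08 0.02 -0.1 1; 0 0 0 0.1 0.02 -0.15 1; 0 0 0 0.1 0.02 -0.18 1; 0 0 0 0.1 0.02 -0.18 1"
}}

```text
time_s: 7.75
position: [0.625, 0.2367, 0.0627]
eef_rot: [3.141, -0.522, 0.178]
force: [0.2, -0.5, -0.8]
opening: 0.0003
gripper_force: 0.0
```

Emit:
{"fn": "move_arm", "kwargs": {
  "rows": "0 0 0 0 0 -0.03 1; 0 0 0 0 0 -0.06 1; 0 0 0 0 0 -0.06 1"
}}

```text
time_s: 8.05
position: [0.6265, 0.2372, 0.0596]
eef_rot: [3.141, -0.527, 0.177]
force: [-3.9, -1.3, 9.3]
opening: 0.0004
gripper_force: 3.9
```

The force reads 9 N against a 0.6 N hinge, so the flag is on its stop. Lifting clear.

Emit:
{"fn": "move_arm", "kwargs": {
  "rows": "0 0 0 -0.01 0 0.12 1; 0 0 0 -0.05 0 0.4 1; 0 0 0 -0.1 0 0.8 1; 0 0 0 -0.3 0 1 1; 0 0 0 -0.6 0 1 1"
}}

```text
time_s: 8.55
position: [0.555, 0.2373, 0.1837]
eef_rot: [-3.14, -0.532, 0.175]
force: [-0.5, 0.2, -0.0]
opening: 0.0008
gripper_force: 0.0
```

Emit:
{"fn": "move_arm", "kwargs": {
  "rows": "0 0 0 -0.3 0 0 1; 0 0 0 -0.6 -0.1 0.1 1; 0 0 0 -0.8 -0.3 0.2 1; 0 0 0 -0.8 -0.3 0.2 1"
}}

```text
time_s: 8.95
position: [0.4563, 0.2001, 0.2052]
eef_rot: [-3.14, -0.53, 0.177]
force: [1.1, 0.6, 0.2]
opening: 0.0005
gripper_force: 0.0
```

Run:
```python
from h import *
d=grab('scene','s8.png'); t=grab('top','t8.png')
a=cv2.resize(d['pixels'][140:340,280:500],(440,400),interpolation=cv2.INTER_CUBIC)
b=cv2.resize(t['pixels'][110:250,165:285],(343,400),interpolation=cv2.INTER_CUBIC)
cv2.imwrite('pics/z8.png',cv2.convertScaleAbs(np.hstack([a,b]),alpha=1.6))
s=env.get_state();print(s['time_s'],s['position'],s['force'])
from plan import x,y,a
# expected flag-edge corners at q=180 and 170 in crops
for qd in(180,172):
    q=np.radians(qd);o=[]
    for w in(.017,-.017):
        lx=-.085*np.cos(q);z=.075+.085*np.sin(q)+.003;o.append([x+np.cos(a)*lx-np.sin(a)*w,y+np.sin(a)*lx+np.cos(a)*w,z])
    print(qd,((proj('scene',o)-[280,140])*2).round(1).tolist(),((proj('top',o)-[165,110])*2.857+[440,0]).round(1).tolist())
```

```text
9.05 [0.45747478 0.20092417 0.20194468] [ 0.5088692  -0.30659132 -1.0219696 ]
180 [[338.5, 233.8], [303.1, 234.8]] [[531.7, 172.1], [574.8, 163.7]]
172 [[341.0, 226.2], [305.2, 227.2]] [[527.8, 169.3], [571.5, 160.8]]
```

View pics/z8.png

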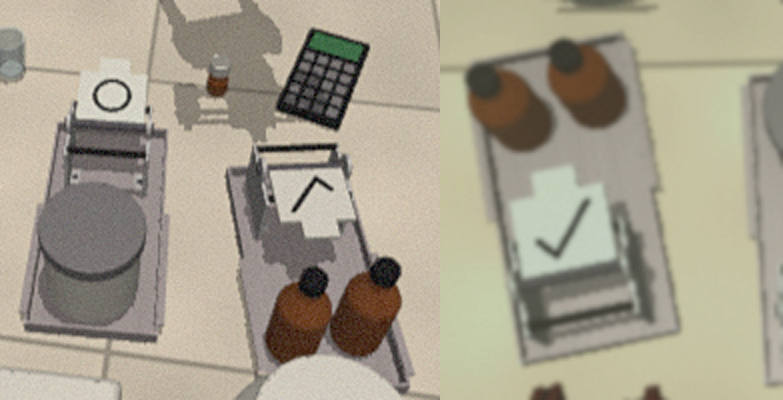

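The tick is up. The tab corners at scene crop (305,238) and (340,234) match the level prediction, not the 172° one, and everything else is where it was. Handing in.

```bash
python3 -c "
from plant import env
print(env.close_job())"
```

```text
the job is handed in; nothing more can be done
None
```

The amber bottles' flag was turned over onto its rear rest with the tick up, the hand finished clear and nothing else was seen to move; the job is handed in at about 9 s, and the hand-in returned no verdict.

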